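# Shut and lock the specimen carrier

## Task

The specimen carrier in the middle of the nurses' desk is standing open. Push its lid down until it is fully shut, and only then push the black handle of the clamp on its front over and down, away from the box, until it snaps level into lock; then move clear. It takes only pushes with the fingers: lift or carry nothing, and leave the other things on the desk where they stand.

Things in the scene. Friction and masses are not known exactly. Their poses are not given: they have to be found in the camera images.
- carrier: Open blue plastic box fixed to the desk, 160 mm (its x) by 220 mm (its y), 100 mm high, tubes inside below the rim. Origin: centre of its underside, on the desk. Its -x side is the front, roughly facing the robot; in the middle of it (y = 0) a steel toggle clamp: bracket 36 mm wide, 35 mm out from the wall, up to 138 mm above the desk. (A second, locked carrier at the far left is not meant.)
- lid (a joint): Angle of the lid about its hinge (parallel to the carrier's y): 0 = shut, flat on the rim; 0.7 to 1.1 rad at the start, front edge raised. The stiff hinge keeps it where it is left; 1 to 3 N at 120 mm from the hinge moves it. Raised, its upper face looks up and to the rear (carrier +x), so it is pushed from the rear, forward and down.
- lid_hinge (a point): Middle of the lid's hinge line, on the rear rim: at (80, 0, 100) mm in the carrier's frame. Axes as the carrier's.
- lid_edge (a point): Middle of the lid's front edge, on its upper face; moves with the lid. The lid is a white plate 224 mm wide and 14 mm thick, reaching 162 mm from the hinge; its underside lies in the plane through the hinge line. Shut, this point is at (-82, 0, 114) mm in the carrier's frame.
- lever (a joint): Angle of the clamp's handle about its pivot (parallel to the carrier's y): at 0 it rises 1.31 rad above level, leaning to the carrier's -x; at 1.31 it lies level, pointing to -x, at its stop: locked. Starts near 0.2. A spring resists (up to 7 N, square at 75 mm from the pivot) until the dead point at 0.93, beyond which it snaps to 1.31; let go earlier, it springs back.
- lever_pivot (a point): Pivot of the handle: at (-115, 0, 128) mm in the carrier's frame. Axes as the carrier's.
- lever_tip (a point): Free end of the handle, on its middle line, 105 mm from the pivot. The outer 72 mm is a black grip 24 mm wide, 12 mm thick. Behind it (carrier +x) the clamp's steel arm, 16 mm wide, stands up to 170 mm above the desk and swings rearward down onto the shut lid as the handle goes down.
- jar: Bystander, loose: closed specimen jar, 54 mm across, 65 mm tall. Origin: centre of its underside.
- stamp: Bystander, loose: wooden hand stamp, 40 mm across, 72 mm tall, standing. Origin: centre of its underside.
- tape: Bystander, loose: roll of clear tape lying flat, 60 mm across, 20 mm thick. Origin: centre of its underside.
- pad: Bystander, loose: flat black ink pad, 85 x 55 x 16 mm. Origin: centre of its underside.
- sanitiser: Bystander, loose: upright white sanitiser bottle, 60 mm across, 160 mm tall. Origin: centre of its underside.
- mug: Bystander, loose: white mug, 80 mm across, 92 mm tall. Origin: centre of its underside.
- stapler: Bystander, loose: desk stapler, 140 x 36 x 50 mm, lying along its x. Origin: centre of its underside.

How it is judged:
On the way, in this order (a step that is already met when the one before it is completed fails the run):
1. the lid is pushed shut while the clamp is still open (value of joint lid below 0.04 rad and value of joint lever below 0.8 rad), for 0.1 s.
2. the handle has snapped past its dead point into lock, with the lid shut (value of joint lid below 0.05 rad and value of joint lever above 1.25 rad), for 0.2 s.
At the end, for the whole second after the job is handed in: The lid is shut (within 0.05 rad) and the handle is at rest in lock (above 1.25 rad of 1.31); each bystander is upright and within 40 mm of where it stood (all of step 2 and velocity of joint lever between -0.05 and 0.05 rad/s and distance of each of jar, stamp, tape, pad, sanitiser, mug, stapler from where it was at the start of the episode below 0.04 m and angle between each of jar, stamp, tape, pad, sanitiser, mug, stapler's own z axis and vertical below 0.3 rad); the robot touches nothing.
It fails at once if the clamp is snapped over while the lid is not shut (value of joint lever above 0.95 rad and value of joint lid above 0.1 rad).
It fails at once if a bystander is pushed away, knocked over or carried off (distance of any of jar, stamp, tape, pad, sanitiser, mug, stapler from where it was at the start of the episode above 0.05 m).
It fails at once if a bystander is lifted off the desk (height (world z) of any of jar, stamp, tape, pad, sanitiser, mug, stapler above 0.02 m).
It also fails if it takes over 48 s, if anything falls off the work surface, if the arm or the gripper's body presses on something with over 40 N, if the wrist force passes 120 N, or if a joint passes its speed limit or range.

## Robot

A 6-joint arm with a two-finger parallel gripper is mounted at the origin on the work surface. World frame = base frame: x ahead of the robot, y to its left, z up, the work surface at z = 0. Lengths are in m, angles in rad, forces in N, time in s.
With the tool pointing down it reaches from about 0.425 to 0.95 m from the base axis. Payload 3.5 kg.
Tool frame: the origin (TCP) lies on the centre line of the jaws, within the pads' length; the fingertips stand 8 mm ahead of it and the grasp point (between the pads) lies 11 mm behind it; z points along the fingers, y is the line along which they close (so a half turn about z gives the same grasp; the last joint's range is limited). The gripper opens to 85 mm and grips with 20 to 120 N. Pads are 22 mm wide; open, the fingers measure 114 mm over their backs; the gripper's body (76 mm by 85 mm) begins 54 mm behind the grasp point. The pads swing forward as they close: fully open they stand 13 mm farther back than shut.
Start: joints at [1.139, 0.286, 1.577, -0, 1.279, -0.15], TCP at [0.188, 0.648, 0.239] pointing down, gripper open.
Joint ranges: [-2.77, 2.77], [-0.9, 2.22], [0.21, 2.48], [-1.53, 4.67], [0.24, 2.81], [-2.84, 2.84]. Speed limits (rad/s): [2.79, 2.79, 3.14, 3.14, 3.14, 3.14].

## Interface

Orientations are given as a unit quaternion [x, y, z, w].
In Python, from plant import ctrl gives the robot as it stands. The module is installed in compiled form; this text tells all that it offers.
- The arm moves only by the tool send_rows, never from a script. Its argument "steps" is a list of rows, each a list of 5 numbers: the shift along the tool's x, y, z in m, then the turn about the tool's z in degrees, then the opening, from -1 (shut) to 1 (fully open). A call has 1 to 12 rows; each row is the pose to reach, as a shift and turn from the pose commanded when the call began, along the tool's axes at that moment; what a row does not reach only later rows make up. A row lasts 1/10 s, in which the tool goes at most 50 mm and 8.59 degrees, less where a joint would pass 70% of its speed; a pose out of reach is approached as far as the arm can. A call with a gripper value outside its range is refused whole. The fingers move at their own pace and stop on an object; "squeeze" is the grip in N (left out, the last holds). Time passes only in rows, so rows that repeat a pose let the fingers close. It gives the time, the measured TCP pose, the force, the opening and the grip force at its end, in the units of the state.
- ctrl.get_state(): the state, without advancing time (a new reading comes with each control period).
- ctrl.read_camera(name): name is "scene" or "top"; returns the picture (420x560x3 uint8, red, green, blue); there is no depth.
- ctrl.calibration(name): a dict with "intrinsics" (3x3 intrinsics, pixels), "extrinsics" (4x4, takes a point from world to camera coordinates). Camera axes: x right, y up, looking along -z (the intrinsics and any distortion apply to the point x, -y, -z); pixel columns grow to the right and rows downward; lengths in m; the calibration is good to about 2 mm. A picture is of the moment at which its call begins. calibration takes no time and is no camera call.
- ctrl.sign_off(): hands the job in; it is judged then, once.
The state is a dict: "time": time; "qpos": joint angles; "dq": joint speeds; "joint_efforts": joint torques, N m; "eef_pos": TCP position; "tcp_rot": TCP orientation; "contact_force": force on the tool from outside, world axes, zero at the start; "wrist_torque": the same for the moment, N m; "opening": opening from 0.0 (shut) to 1.0 (fully open); "finger_force": force on a finger pad.
Only numpy, scipy, OpenCV 4.12 (cv2) and the standard library are available. Lean on these libraries where they do the work, as an engineer would, in place of code of your own. Each camera call takes 0.05 s, during which the arm holds its last target. There are 200 camera calls.

## Working session

There is one attempt and no reset: what is moved stays moved. The work goes in short steps, Python scripts to look and compute and a tool call to move; the robot and the scene stay as the last step left them, time stands still between calls to the robot, and variables do not carry over. Pictures are saved under pics/ and viewed, at most 10 in all, crops included, and the job is handed in when it is done.

Besides the shell and the picture viewer there is one more tool, called as name(argument=value, ...) on one line, values as JSON. send_rows: Moves the arm, as the interface text tells. Its arguments: {"type":"object","properties":{"steps":{"type":"array","items":{"type":"array","items":{"type":"number"}}},"squeeze":{"type":"number"}},"required":["steps"]}

```bash
mkdir -p pics; python3 - <<'E'
from plant import ctrl
import cv2,numpy as np
for n in("scene","top"):
    im=ctrl.read_camera(n); cv2.imwrite(f"pics/{n}0.png",im[:,:,::-1])
    c=ctrl.calibration(n); print(n,np.round(c["intrinsics"],1).tolist(),np.round(c["extrinsics"],3).tolist(),[k for k in c])
s=ctrl.get_state();print(s)
E
```

```text
scene [[545.6, 0.0, 281.4], [0.0, 545.6, 214.3], [0.0, 0.0, 1.0]] [[-0.548, 0.837, -0.004, 0.326], [-0.725, -0.472, 0.501, 0.368], [0.417, 0.277, 0.865, -1.94], [0.0, 0.0, 0.0, 1.0]] ['intrinsics', 'extrinsics']
top [[388.9, 0.0, 282.6], [0.0, 388.9, 213.4], [0.0, 0.0, 1.0]] [[0.025, -1.0, 0.01, -0.009], [0.98, 0.027, 0.195, -0.608], [-0.195, 0.005, 0.981, -1.312], [0.0, 0.0, 0.0, 1.0]] ['intrinsics', 'extrinsics']
{'time': 0.1, 'qpos': array([ 1.13898554e+00,  2.87115421e-01,  1.57804697e+00,  8.31545102e-07,
        1.27860391e+00, -1.50012126e-01]), 'dq': array([-0.00041194, -0.0027094 , -0.00462164,  0.00245325, -0.00312659,
        0.00264735]), 'joint_efforts': array([-2.10963103e-04, -4.07297158e+01, -2.93698096e+01, -2.02568472e-04,
        3.38442915e-03, -4.58784797e-06]), 'eef_pos': array([0.18743855, 0.64784525, 0.23805105]), 'tcp_rot': array([ 1.40433626e-01,  9.90089499e-01, -1.04104122e-03, -3.12109129e-04]), 'contact_force': array([ 0.9993162 ,  0.16499017, -0.39758676]), 'wrist_torque': array([ 0.00839926, -0.02072001,  0.029797  ]), 'finger_force': 0.0, 'opening': 0.9978144822274905}
```

View pics/scene0.png

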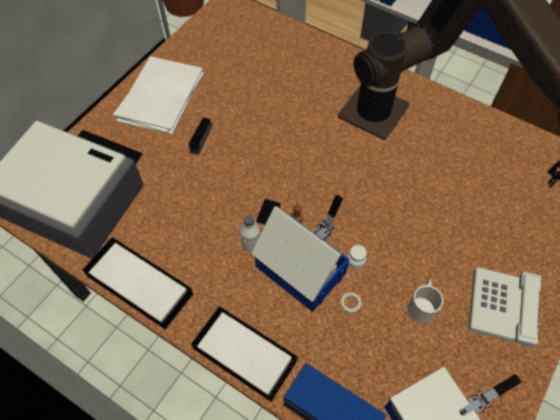

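View pics/top0.png

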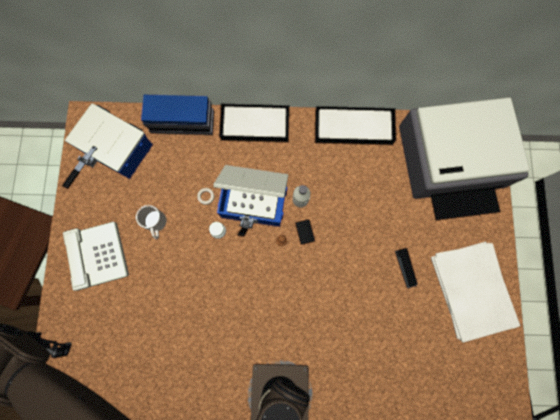

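The scene view shows the carrier (lid around (297,253), handle grip (336,205)). In the top view the box is around (252,205) and the handle at (243,230). The jar (217,230), stamp (282,240), pad (305,231), sanitiser (302,196) and tape (205,196) stand around it.

```bash
python3 - <<'E'
import cv2,numpy as np
a=cv2.imread("pics/scene0.png")[180:320,225:385]; b=cv2.imread("pics/top0.png")[150:260,190:330]
a=cv2.resize(a,None,fx=4.2,fy=4.2,interpolation=cv2.INTER_CUBIC); b=cv2.resize(b,None,fx=5,fy=5,interpolation=cv2.INTER_CUBIC)
cv2.imwrite("pics/sc.png",a);cv2.imwrite("pics/tc.png",b)
E
cat > h.py <<'E'
from plant import ctrl
import numpy as np
def cam(n):
    c=ctrl.calibration(n); return np.array(c["intrinsics"]),np.array(c["extrinsics"])
def ray(n,uv):
    K,E=cam(n); d=np.linalg.inv(K)@np.array([uv[0],uv[1],1.]); d=np.array([d[0],-d[1],-d[2]])
    R=E[:3,:3]; return -R.T@E[:3,3], R.T@d/np.linalg.norm(d)
def onz(n,uv,z):
    o,d=ray(n,uv); return o+d*(z-o[2])/d[2]
def tri(uvs,uvt):
    A=[];b=[]
    for n,uv in(("scene",uvs),("top",uvt)):
        o,d=ray(n,uv);P=np.eye(3)-np.outer(d,d);A.append(P);b.append(P@o)
    x=np.linalg.solve(A[0]+A[1],b[0]+b[1]); r=[np.linalg.norm(P@x-q) for P,q in zip(A,b)]
    return x,max(r)
def proj(n,p):
    K,E=cam(n); q=E[:3,:3]@np.asarray(p,float)+E[:3,3]; q=K@np.array([q[0],-q[1],-q[2]]); return q[:2]/q[2]
E
```

```text
(no output)
```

View pics/sc.png

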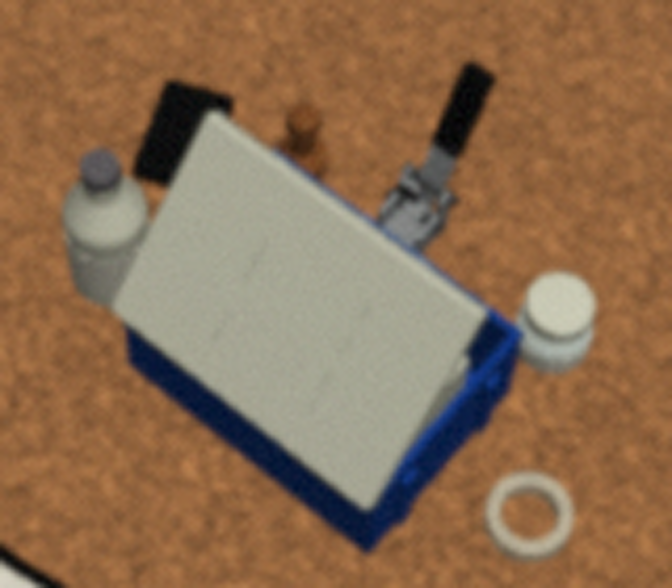

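View pics/tc.png

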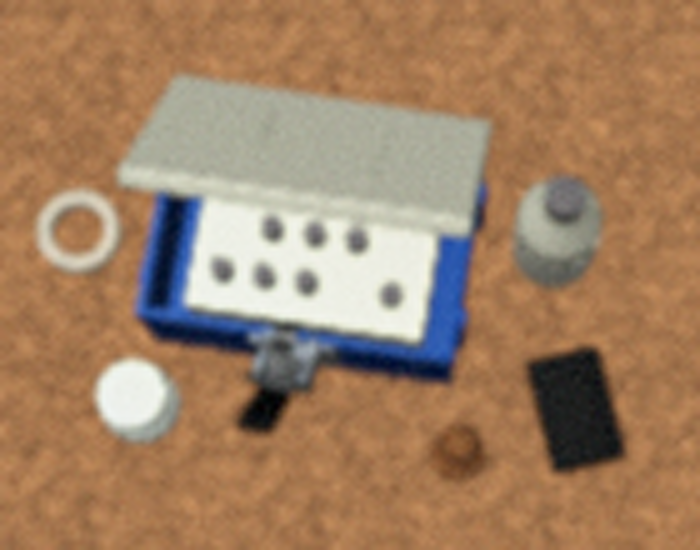

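The crops show the lid's upper-face corners: scene crop (212,112), (487,312), (370,512), (115,308), and top crop (475,218), (122,168), (178,75), (490,122). The grip tip is at scene crop (480,70) and top crop (258,424).

```bash
python3 - <<'E'
from h import *
S=lambda u,v:((u+.5)/4.2-.5+225,(v+.5)/4.2-.5+180)
T=lambda u,v:((u+.5)/5-.5+190,(v+.5)/5-.5+150)
P={}
for n,s,t in(("edgeR",(212,112),(475,218)),("edgeL",(487,312),(122,168)),("hinL",(370,512),(178,75)),("hinR",(115,308),(490,122)),("tip",(480,70),(258,424)),("gripbase",(447,150),(275,392))):
    P[n],r=tri(S(*s),T(*t));print(n,np.round(P[n],4),round(r,4))
yv=(P["edgeL"]-P["edgeR"]+P["hinL"]-P["hinR"]);print("yaw",np.arctan2(-yv[0],yv[1]), np.linalg.norm(yv)/2)
m=(P["edgeL"]+P["edgeR"])/2;h=(P["hinL"]+P["hinR"])/2;d=m-h;print(m,h,np.linalg.norm(d),np.arctan2(d[2],np.hypot(*d[:2])),np.arctan2(-d[1],-d[0]))
# rim corners on z=.1 top view
for n,t in(("FR",(450,362)),("FL",(145,312))):print(n,onz("top",T(*t),.1))
print("jar",onz("top",T(133,393),.065),"stamp",onz("top",T(460,440),.072),"sanit",onz("top",T(566,197),.16),"tape",onz("top",T(78,230),.02),"pad",onz("top",T(576,408),.016))
print("jar sc",onz("scene",S(560,303),.065),"stamp",onz("scene",S(305,115),.072),"sanit",onz("scene",S(100,160),.16))
E
```

```text
edgeR [0.6364 0.0048 0.2356] 0.0025
edgeL [0.6629 0.2246 0.2348] 0.0017
hinL [0.7667 0.2121 0.1069] 0.0011
hinR [ 0.7377 -0.0065  0.1103] 0.0009
tip [0.5069 0.1322 0.223 ] 0.0001
gripbase [0.5368 0.1294 0.1591] 0.0007
yaw -0.1259990145015242 0.22092996978335583
[0.64966705 0.11470248 0.23519114] [0.75221818 0.10278647 0.10860014] 0.16335240003365165 0.8866462126365922 -0.11567708087559615
FR [0.57031667 0.01596182 0.1       ]
FL [0.5994271  0.22547329 0.1       ]
jar [0.54863753 0.23622337 0.065     ] stamp [0.52074987 0.0076663  0.072     ] sanit [ 0.67263971 -0.05798456  0.16      ] tape [0.67515309 0.29094936 0.02      ] pad [ 0.5538319 -0.0757551  0.016    ]
jar sc [0.5487918  0.23640168 0.065     ] stamp [0.52057808 0.00893762 0.072     ] sanit [ 0.67076021 -0.06105069  0.16      ]
```

Measurements are consistent: lid angle is 0.887 rad, yaw -0.126, hinge (0.742, 0.103, 0.100), pivot (0.5485, 0.1275), and the tip is 104 mm from the pivot. Next I go behind and above the lid with the fingers shut.

send_rows(steps=[[0, 0, -0.05, -4, -1], [-0.04, -0.023, -0.09, -9, -1], [-0.08, -0.046, -0.09, -9, -1], [-0.12, -0.068, -0.09, -9, -1], [-0.16, -0.091, -0.09, -9, -1], [-0.2, -0.114, -0.09, -9, -1], [-0.24, -0.136, -0.09, -9, -1], [-0.28, -0.159, -0.09, -9, -1], [-0.32, -0.182, -0.09, -9, -1], [-0.36, -0.205, -0.09, -9, -1], [-0.4, -0.227, -0.09, -9, -1], [-0.4, -0.227, -0.09, -9, -1]])

```text
time: 1.3
eef_pos: [0.5118, 0.315, 0.3283]
tcp_rot: [0.066, 0.998, -0.001, -0.0]
contact_force: [0.3, 1.1, -0.3]
opening: -0.0
finger_force: 0.0
```

```bash
cat > st.py <<'E'
from h import *
from scipy.spatial.transform import Rotation as Ro
s=ctrl.get_state(); R=Ro.from_quat(s["tcp_rot"]).as_matrix(); p=s["eef_pos"]
O=np.array([.6626,.113,0]);X=np.array([.992,-.126,0]);Y=np.array([.126,.992,0])
print(s["time"],"tcp",p.round(4),"toolx",R[:,0].round(3),"carrier mm",(1e3*np.array([(p-O)@X,(p-O)@Y,p[2]])).round(1),"F",s["contact_force"].round(1),s["opening"])
def to(cx,cy,cz): print("to",cx,cy,cz,(R.T@(O+cx/1e3*X+cy/1e3*Y+[0,0,cz/1e3]-p)).round(4))
E
python3 -c "
from st import *
to(53,0,330)"
```

```text
1.3 tcp [0.5118 0.315  0.3283] toolx [-0.991  0.131  0.   ] carrier mm [-175.   181.4  328.3] F [ 0.3  1.1 -0.3] -0.0002297402308615357
to 53 0 330 [-0.2289 -0.1803 -0.0014]
```

send_rows(steps=[[-0.039, -0.03, 0, 0, -1], [-0.077, -0.06, 0, 0, -1], [-0.115, -0.09, 0, 0, -1], [-0.153, -0.12, 0, 0, -1], [-0.191, -0.15, 0, 0, -1], [-0.229, -0.18, 0, 0, -1], [-0.229, -0.18, 0.03, 0, -1], [-0.229, -0.18, 0.06, 0, -1], [-0.229, -0.18, 0.09, 0, -1], [-0.229, -0.18, 0.115, 0, -1], [-0.229, -0.18, 0.115, 0, -1]])

```text
time: 2.4
eef_pos: [0.7104, 0.1127, 0.2077]
tcp_rot: [0.062, 0.998, -0.0, -0.006]
contact_force: [-0.3, 0.1, -1.0]
opening: 0.001
finger_force: 0.0
```

```bash
python3 - <<'E'
from st import *
import cv2
im=ctrl.read_camera("scene")[150:330,205:405,::-1]; cv2.imwrite("pics/s1.png",cv2.resize(im,None,fx=3.3,fy=3.3,interpolation=cv2.INTER_CUBIC))
for r in (125,):
  for th in np.linspace(.887,0,10):
    print(round(th,2),"tcp carrier x,z",round(80-r*np.cos(th)+14*np.sin(th)+11,1),round(100+r*np.sin(th)+14*np.cos(th)+8,1))
E
```

```text
2.4 tcp [0.7104 0.1127 0.2077] toolx [-0.992  0.124  0.011] carrier mm [ 47.5   5.7 207.7] F [-0.3  0.1 -1. ] 0.0005947125817763971
0.89 tcp carrier x,z 22.9 213.7
0.79 tcp carrier x,z 12.8 206.5
0.69 tcp carrier x,z 3.5 198.4
0.59 tcp carrier x,z -5.0 189.3
0.49 tcp carrier x,z -12.5 179.5
0.39 tcp carrier x,z -19.0 168.9
0.3 tcp carrier x,z -24.5 157.8
0.2 tcp carrier x,z -28.8 146.2
0.1 tcp carrier x,z -32.0 134.2
0.0 tcp carrier x,z -34.0 122.0
```

View pics/s1.png

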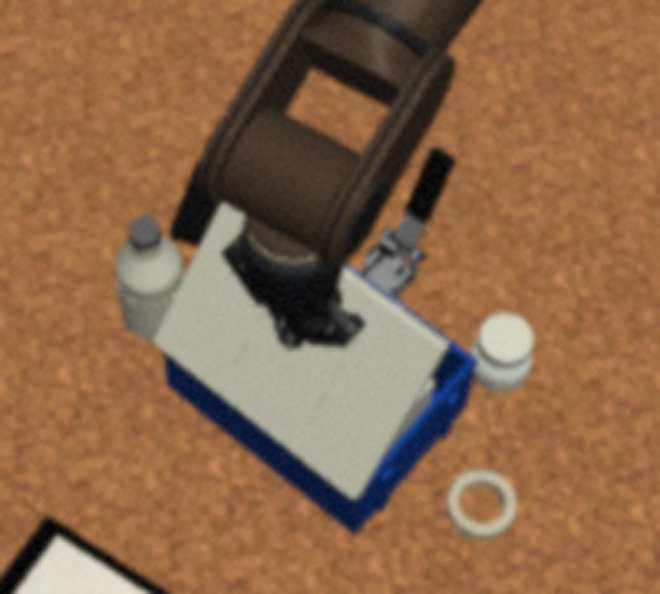

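The picture shows the closed fingers (about (340,330) in the crop) behind the lid, with the lid still up. Pushing forward and down.

send_rows(steps=[[0.015, 0, 0, 0, -1], [0.03, 0, 0, 0, -1], [0.04, 0, 0.007, 0, -1], [0.05, 0, 0.015, 0, -1], [0.058, 0, 0.024, 0, -1], [0.066, 0, 0.034, 0, -1], [0.072, 0, 0.045, 0, -1], [0.078, 0, 0.056, 0, -1], [0.082, 0, 0.067, 0, -1], [0.085, 0, 0.079, 0, -1], [0.085, 0, 0.079, 0, -1]])

```text
time: 3.55
eef_pos: [0.6273, 0.1224, 0.132]
tcp_rot: [0.062, 0.998, -0.0, -0.003]
contact_force: [-0.6, -0.1, -0.3]
opening: 0.001
finger_force: 0.0
```

```bash
python3 st.py
```

```text
3.55 tcp [0.6273 0.1224 0.132 ] toolx [-0.992  0.124  0.005] carrier mm [-36.2   4.9 132. ] F [-0.6 -0.1 -0.3] 0.0009548864717979561
```

send_rows(steps=[[0, 0, 0.004, 0, -1], [0, 0, 0.008, 0, -1], [0, 0, 0.011, 0, -1], [0, 0, 0.013, 0, -1], [0, 0, 0.013, 0, -1], [0, 0, 0.013, 0, -1]])

```text
time: 4.15
eef_pos: [0.6294, 0.1225, 0.1223]
tcp_rot: [0.062, 0.998, 0.0, 0.0]
contact_force: [-0.3, -0.2, 0.5]
opening: -0.002
finger_force: 0.0
```

```bash
python3 st.py
```

```text
4.15 tcp [0.6294 0.1225 0.1223] toolx [-0.992  0.124 -0.001] carrier mm [-34.1   5.3 122.3] F [-0.3 -0.2  0.5] -0.002076086415095987
```

send_rows(steps=[[0, 0, 0.001, 0, -1], [0, 0, 0.002, 0, -1], [0, 0, 0.003, 0, -1], [0, 0, 0.003, 0, -1]])

```text
time: 4.55
eef_pos: [0.6296, 0.1226, 0.122]
tcp_rot: [0.062, 0.998, -0.0, 0.0]
contact_force: [-5.2, -0.1, 9.8]
opening: -0.0
finger_force: 4.8
```

```bash
python3 st.py
```

```text
4.55 tcp [0.6296 0.1226 0.122 ] toolx [-0.992  0.124 -0.   ] carrier mm [-34.    5.3 122. ] F [-5.2 -0.1  9.8] -0.00012838118924933656
```

The lid is hard down (10 N at the expected 122 mm). Lifting to check.

send_rows(steps=[[0, 0, -0.03, 0, -1], [0, 0, -0.07, 0, -1], [0, 0, -0.11, 0, -1], [-0.03, 0, -0.15, 0, -1], [-0.06, 0, -0.17, 0, -1], [-0.06, 0, -0.17, 0, -1], [-0.06, 0, -0.17, 0, -1]])

```text
time: 5.25
eef_pos: [0.6889, 0.115, 0.2889]
tcp_rot: [0.062, 0.998, 0.0, -0.0]
contact_force: [0.2, -0.8, -1.3]
opening: 0.0
finger_force: 0.0
```

```bash
python3 - <<'E'
from st import *
import cv2
a=ctrl.read_camera("scene")[170:320,225:385,::-1];b=ctrl.read_camera("top")[150:260,190:330,::-1]
a=cv2.resize(a,(0,0),fx=3,fy=3,interpolation=cv2.INTER_CUBIC);b=cv2.resize(b,(0,0),fx=2.2,fy=450/110,interpolation=cv2.INTER_CUBIC)
cv2.imwrite("pics/c2.png",np.hstack([a,b]))
E
```

```text
5.25 tcp [0.6889 0.115  0.2889] toolx [-0.992  0.125  0.   ] carrier mm [ 25.8   5.3 288.9] F [ 0.2 -0.8 -1.3] 0.0003905331415609491
```

View pics/c2.png

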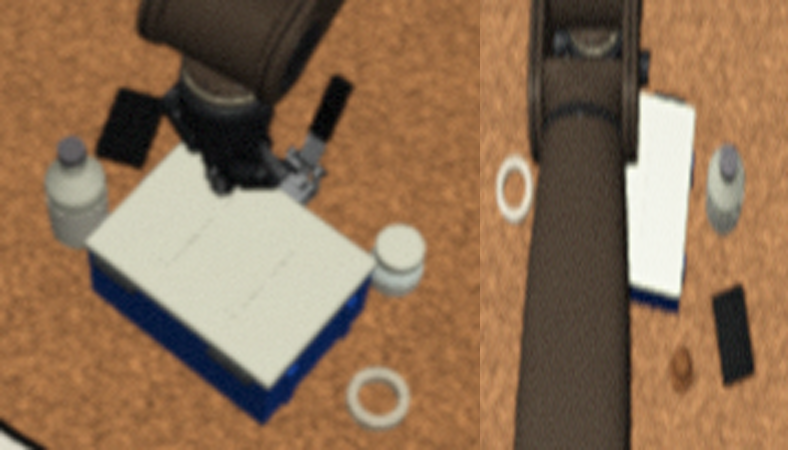

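The lid now lies flat and shut, and the handle is still upright (grip around (333,107) in the left crop). Moving over the clamp and then down behind the grip.

send_rows(steps=[[0.035, -0.005, 0, 0, -1], [0.07, -0.005, 0, 0, -1], [0.105, -0.005, 0, 0, -1], [0.133, -0.005, 0, 0, -1], [0.133, -0.005, 0.025, 0, -1], [0.133, -0.005, 0.05, 0, -1], [0.133, -0.005, 0.076, 0, -1], [0.133, -0.005, 0.076, 0, -1], [0.133, -0.005, 0.076, 0, -1]])

```text
time: 6.25
eef_pos: [0.555, 0.1268, 0.2123]
tcp_rot: [0.062, 0.998, -0.0, -0.001]
contact_force: [-0.3, 0.0, 0.7]
opening: 0.002
finger_force: 0.0
```

```bash
python3 - <<'E'
from st import *
import cv2
a=ctrl.read_camera("scene")[170:320,225:385,::-1]
cv2.imwrite("pics/c3.png",cv2.resize(a,(0,0),fx=3.7,fy=3.7,interpolation=cv2.INTER_CUBIC))
for q in np.linspace(.18,1.31,10):
    a=1.31-q;r=82;print(round(q,2),round(-115-r*np.cos(a)+6*np.sin(a)+11,1),round(128+r*np.sin(a)+6*np.cos(a)+8,1))
E
```

```text
6.25 tcp [0.555  0.1268 0.2123] toolx [-0.992  0.124  0.003] carrier mm [-1.085e+02  2.000e-01  2.123e+02] F [-0.3  0.   0.7] 0.002233911437132129
0.18 -133.6 212.7
0.31 -142.9 208.4
0.43 -151.7 203.0
0.56 -159.7 196.5
0.68 -166.8 189.0
0.81 -173.0 180.7
0.93 -178.0 171.7
1.06 -181.9 162.2
1.18 -184.6 152.2
1.31 -186.0 142.0
```

View pics/c3.png

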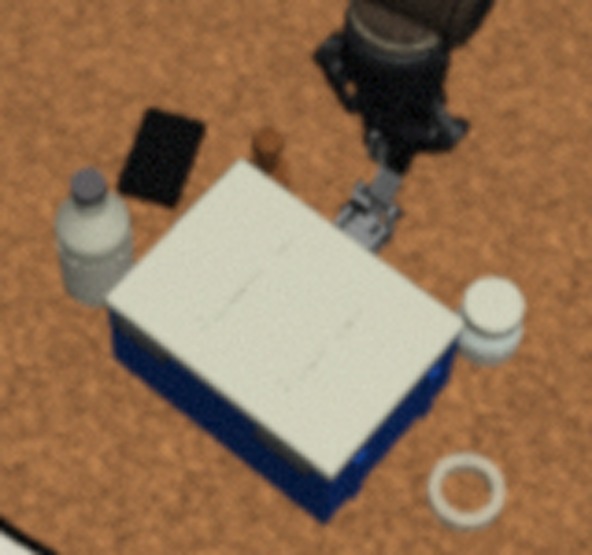

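The fingertips are at about (395,160) in the crop, directly behind the grip and above the clamp's arm. Pushing along the handle's arc.

send_rows(steps=[[0.014, 0, 0, 0, -1], [0.026, 0, 0, 0, -1], [0.034, 0, 0.004, 0, -1], [0.043, 0, 0.009, 0, -1], [0.051, 0, 0.016, 0, -1], [0.058, 0, 0.023, 0, -1], [0.065, 0, 0.031, 0, -1], [0.07, 0, 0.04, 0, -1], [0.074, 0, 0.05, 0, -1], [0.076, 0, 0.06, 0, -1], [0.078, 0, 0.07, 0, -1], [0.078, 0, 0.072, 0, -1]])

```text
time: 7.5
eef_pos: [0.4781, 0.1364, 0.1418]
tcp_rot: [0.062, 0.998, -0.0, -0.002]
contact_force: [-7.6, -0.2, 17.8]
opening: -0.0
finger_force: 8.9
```

```bash
python3 st.py
```

```text
7.5 tcp [0.4781 0.1364 0.1418] toolx [-0.992  0.124  0.004] carrier mm [-1.860e+02 -1.000e-01  1.418e+02] F [-7.6 -0.2 17.8] -0.00012296883249926835
```

send_rows(steps=[[0, 0, 0, 0, -1], [0, 0, -0.02, 0, -1], [0, 0, -0.06, 0, -1], [0, 0, -0.1, 0, -1], [0, 0, -0.14, 0, -1], [0, 0.04, -0.16, 0, -1], [0, 0.08, -0.16, 0, -1], [0, 0.12, -0.16, 0, -1], [0, 0.16, -0.16, 0, -1], [0, 0.2, -0.16, 0, -1], [0, 0.2, -0.16, 0, -1], [0, 0.2, -0.16, 0, -1]])

```text
time: 8.7
eef_pos: [0.5034, 0.3353, 0.2996]
tcp_rot: [0.062, 0.998, -0.001, -0.001]
contact_force: [-0.2, 0.8, -0.5]
opening: 0.007
finger_force: 0.0
```

```bash
python3 - <<'E'
from st import *
import cv2
a=ctrl.read_camera("scene")[170:320,225:385,::-1];b=ctrl.read_camera("top")[150:260,190:330,::-1]
a=cv2.resize(a,(0,0),fx=2.6,fy=2.6,interpolation=cv2.INTER_CUBIC);b=cv2.resize(b,(380,390),interpolation=cv2.INTER_CUBIC)
cv2.imwrite("pics/c4.png",np.hstack([a,b]))
for t in(1.2,1.25,1.31):
    p=O-X*(.115+.105*np.cos(1.31-t))+[0,0,.128+.105*np.sin(1.31-t)]
    u,v=proj("scene",p),proj("top",p);print(t,(u-[225,170])*2.6,(v-[190,150])*[380/140,390/110])
E
```

```text
8.7 tcp [0.5034 0.3353 0.2996] toolx [-0.992  0.123  0.002] carrier mm [-186.   200.5  299.6] F [-0.2  0.8 -0.5] 0.00683190158534472
1.2 [324.0039358   71.89429886] [136.21507086 379.02820037]
1.25 [323.75955223  74.08349456] [136.57437121 379.99610991]
1.31 [323.28261183  76.90131068] [137.05265217 380.77792122]
```

View pics/c4.png

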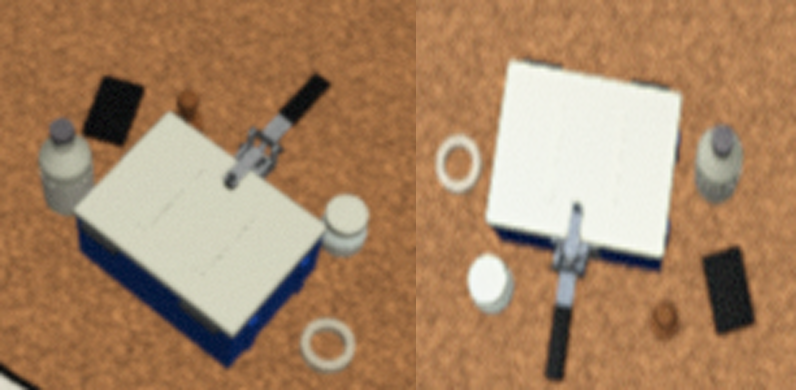

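The lid is flat with the clamp's arm lying on it. The handle is level, its tip at (321,78) in the left crop against (323,77) predicted for lock, and the bystanders haven't moved. Handing in.

```bash
python3 -c "
from plant import ctrl
print(ctrl.sign_off())"
```

```text
the job is handed in; nothing more can be done
None
```

The carrier's lid is shut, its clamp handle is down level in lock, the arm is clear, the other items look unmoved in the last pictures, and the job is handed in; no verdict was returned.

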